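# Sweep steel washers through the gate of a sorting tray

## Task

Sweep the three loose steel washers along the raised sorting tray and through its narrow gate, one at a time, so that each has dropped into the slot behind the gate before the next comes up to the gate. Only push them with the fingertips: do not pick up or lift them. Leave the bolt and the brass bush standing on the tray, and the horseshoe and the grinding disc on the table, where they are, and finish with the fingers clear of everything.

Things in the scene. Friction and masses are not known exactly. Their poses are not given: they have to be found in the camera images.
- tray: Fixed raised sorting tray, blue rim, bare metal deck; turned differently each time. Origin on the table under it, axes x, y level, z up. The flat deck top is 70 mm above the table; inside the rim it spans x = -110 to 110 mm, y = -119 to 92 mm. Rims 18 mm high stand on its -x, +x and -y sides; a yellow gate wall stands on its +y side.
- gate (a point): Middle of the gate at deck height (tray x = 0, y = 96 mm, z = 70 mm), tray axes: washers go through towards +y. The gate is an opening 54 mm wide (x = -27 to 27 mm) in the yellow wall, which is 18 mm high and 8 mm thick. Right behind it, 4 mm further along +y, the deck ends at an edge and drops into the slot.
- slot (a point): Middle of the slot's open mouth at deck height (tray x = 0, y = 135.5 mm, z = 70 mm), same axes. The slot is an open well behind the gate, 70 mm (x) by 71 mm (y) inside, 62 mm deep with a rubber floor; its three outer walls, 5 mm thick, rise 18 mm above deck height.
- washer_a: Loose dark steel washer lying flat on the deck: 40 mm outside, 21 mm hole, 10 mm thick, about 70 g. Origin at the centre of its underside; its axis is z. The three are alike. A washer whose centre passes the edge behind the gate by 10 mm or more tips into the slot.
- washer_b: Loose dark steel washer lying flat on the deck: 40 mm outside, 21 mm hole, 10 mm thick, about 70 g. Origin at the centre of its underside; its axis is z. The three are alike. A washer whose centre passes the edge behind the gate by 10 mm or more tips into the slot.
- washer_c: Loose dark steel washer lying flat on the deck: 40 mm outside, 21 mm hole, 10 mm thick, about 70 g. Origin at the centre of its underside; its axis is z. The three are alike. A washer whose centre passes the edge behind the gate by 10 mm or more tips into the slot.
- bolt: Loose rusty hex bolt standing on its head on the deck, near a corner beside the gate, to be left alone: head 35 mm across the corners and 13 mm high, shank 20 mm, 45 mm tall in all. Origin at the centre of its underside.
- bush: Loose brass flanged bush standing on the deck near the other corner beside the gate, to be left alone: flange 30 mm, body 24 mm, 40 mm tall. Origin at the centre of its underside.
- horseshoe: Loose rusty horseshoe lying on the table beside the tray's +x side, to be left alone: about 125 by 130 mm, 10 mm thick. Origin in the middle of its outline, on the table.
- disc: Loose black and red grinding disc lying on the table beside the tray's +x side, to be left alone: 115 mm across, 8 mm thick. Origin at the centre of its underside.
There are look-alikes about, which are no part of the job. What is shaped like the washer_c but red is not meant.

How it is judged (in metres and radians):
On the way, in this order (a step that is already met when the one before it is completed fails the run):
1. a first washer has dropped into the slot (((z of washer_a in the frame of slot below -0.015 m and x of washer_a in the frame of slot between -0.04 and 0.04 m and y of washer_a in the frame of slot between -0.04 and 0.04 m) or (z of washer_b in the frame of slot below -0.015 m and x of washer_b in the frame of slot between -0.04 and 0.04 m and y of washer_b in the frame of slot between -0.04 and 0.04 m) or (z of washer_c in the frame of slot below -0.015 m and x of washer_c in the frame of slot between -0.04 and 0.04 m and y of washer_c in the frame of slot between -0.04 and 0.04 m))), for 0.2 s.
2. a second washer has dropped into the slot ((((z of washer_a in the frame of slot below -0.015 m and x of washer_a in the frame of slot between -0.04 and 0.04 m and y of washer_a in the frame of slot between -0.04 and 0.04 m) and (z of washer_b in the frame of slot below -0.015 m and x of washer_b in the frame of slot between -0.04 and 0.04 m and y of washer_b in the frame of slot between -0.04 and 0.04 m)) or ((z of washer_a in the frame of slot below -0.015 m and x of washer_a in the frame of slot between -0.04 and 0.04 m and y of washer_a in the frame of slot between -0.04 and 0.04 m) and (z of washer_c in the frame of slot below -0.015 m and x of washer_c in the frame of slot between -0.04 and 0.04 m and y of washer_c in the frame of slot between -0.04 and 0.04 m)) or ((z of washer_b in the frame of slot below -0.015 m and x of washer_b in the frame of slot between -0.04 and 0.04 m and y of washer_b in the frame of slot between -0.04 and 0.04 m) and (z of washer_c in the frame of slot below -0.015 m and x of washer_c in the frame of slot between -0.04 and 0.04 m and y of washer_c in the frame of slot between -0.04 and 0.04 m)))), for 0.2 s.
3. the third washer has dropped into the slot (z of each of washer_a, washer_b, washer_c in the frame of slot below -0.015 m and x of washer_a in the frame of slot between -0.04 and 0.04 m and y of washer_a in the frame of slot between -0.04 and 0.04 m and x of washer_b in the frame of slot between -0.04 and 0.04 m and y of washer_b in the frame of slot between -0.04 and 0.04 m and x of washer_c in the frame of slot between -0.04 and 0.04 m and y of washer_c in the frame of slot between -0.04 and 0.04 m), for 0.2 s.
At the end, for the whole second after the job is handed in: All three washers lie at rest in the slot (underside centre at least 15 mm below deck height and within 40 mm of the slot's middle in x and y); bolt, bush, horseshoe and disc are within 15 mm of where they began and not tipped by more than 0.3 rad (all of step 3 and linear speed of each of washer_a, washer_b, washer_c below 0.02 m/s and not (distance of any of bolt, bush, horseshoe, disc from where it was at the start of the episode above 0.015 m or angle between any of bolt, bush, horseshoe, disc's own z axis and vertical above 0.3 rad)); the robot touches nothing.
It fails at once if a washer is lifted: its underside centre rises more than 12 mm above the deck (z of any of washer_a, washer_b, washer_c in the frame of gate above 0.012 m).
It fails at once if two washers are at the gate together: a second washer's centre comes within 35 mm of the middle of the gate while another is there and has not yet dropped into the slot (((z of washer_a in the frame of gate above -0.012 m and x of washer_a in the frame of gate between -0.05 and 0.05 m and y of washer_a in the frame of gate between -0.035 and 0.08 m) and (z of washer_b in the frame of gate above -0.012 m and x of washer_b in the frame of gate between -0.05 and 0.05 m and y of washer_b in the frame of gate between -0.035 and 0.08 m)) or ((z of washer_a in the frame of gate above -0.012 m and x of washer_a in the frame of gate between -0.05 and 0.05 m and y of washer_a in the frame of gate between -0.035 and 0.08 m) and (z of washer_c in the frame of gate above -0.012 m and x of washer_c in the frame of gate between -0.05 and 0.05 m and y of washer_c in the frame of gate between -0.035 and 0.08 m)) or ((z of washer_b in the frame of gate above -0.012 m and x of washer_b in the frame of gate between -0.05 and 0.05 m and y of washer_b in the frame of gate between -0.035 and 0.08 m) and (z of washer_c in the frame of gate above -0.012 m and x of washer_c in the frame of gate between -0.05 and 0.05 m and y of washer_c in the frame of gate between -0.035 and 0.08 m))).
It fails at once if bolt, bush, horseshoe or grinding disc is shifted by more than 15 mm or tipped (distance of any of bolt, bush, horseshoe, disc from where it was at the start of the episode above 0.015 m or angle between any of bolt, bush, horseshoe, disc's own z axis and vertical above 0.3 rad).
It also fails if it takes over 67 s, if anything falls off the work surface, if the arm or the gripper's body presses on something with over 40 N, if the wrist force passes 120 N, or if a joint passes its speed limit or range.

## Robot

A 6-joint arm with a two-finger parallel gripper is mounted at the origin on the work surface. World frame = base frame: x ahead of the robot, y to its left, z up, the work surface at z = 0. Lengths are in mm, angles in rad, forces in N, time in s.
With the tool pointing down it reaches from about 300 to 775 mm from the base axis. Payload 14.6 kg.
Tool frame: the origin (TCP) lies between the finger pads; the fingertips stand 8 mm ahead of it and the grasp point (between the pads) lies 11 mm behind it; z points along the fingers, y is the direction in which the jaws open and shut (so a half turn about z gives the same grasp; the last joint's range is limited). The gripper opens to 94 mm and grips with 3 to 60 N. Pads are 16 mm wide; open, the fingers measure 119 mm over their backs; the gripper's body (75 mm by 177 mm) begins 78 mm behind the grasp point.
Start: joints at [1.042, 0.3, 1.521, -0, 1.321, -0.067], TCP at [245.054, 492.38, 213.446] pointing down, gripper open.
Joint ranges: [-3.03, 3.03], [-0.79, 2.21], [0.23, 2.52], [-1.04, 4.18], [0, 3.07], [-2.55, 2.55]. Speed limits (rad/s): [2.22, 2.22, 2.57, 3.14, 3.14, 3.14].

## Interface

Orientations are given as [roll, pitch, yaw] about the fixed x, y, z axes, in that order (R = Rz(yaw) Ry(pitch) Rx(roll)).
In Python, from cell import manip gives the robot as it stands. The module is installed in compiled form; this text tells all that it offers.
- The arm moves only by the tool send_rows, never from a script. Its argument "series" is a list that holds one entry, the list of rows, each a list of 5 numbers: the opening, from 0 (shut) to 1 (fully open), then the shift along the tool's x, y, z in mm, then the turn about the tool's z in degrees. In form: [[[gripper, dx, dy, dz, roll], ...]]. A call has 1 to 10 rows; each row is the pose to reach, as a shift and turn from the pose commanded when the call began, along the tool's axes at that moment; what a row does not reach only later rows make up. A row lasts 1/10 s, in which the tool goes at most 50 mm and 8.59 degrees, less where a joint would pass 70% of its speed; a pose out of reach is approached as far as the arm can. A call with a gripper value outside its range is refused whole. The fingers move at their own pace and stop on an object; "newtons" is the grip in N (left out, the last holds). Time passes only in rows, so rows that repeat a pose let the fingers close. It gives the time, the measured TCP pose, the force and the opening at its end, in the units of the state.
- manip.read_state(): the state, without advancing time (a new reading comes with each control period).
- manip.camera(name): name is "side" or "top" or "wrist"; returns a dict with "img" (480x640x3 uint8, red, green, blue), "vfov" (degrees; the focal length in pixels is half the picture's height over the tangent of half this angle, whatever the lens; pixels are square), "cx", "cy" (the principal point, pixels), "pose" (4x4, takes a point from camera to world coordinates); the wrist camera has in their place "T_tool_cam" (4x4, takes a point from camera to tool coordinates, whose origin is the TCP and whose axes are the flange's). Camera axes: x right, y down, z forward; pixel columns grow to the right and rows downward; lengths in mm; the calibration is good to about 2 mm. The wrist camera is an equidistant fisheye: a pixel r from the principal point sees the ray r / f radians off the axis. A picture is of the moment at which its call begins: read the wrist's pose just before it. There is no depth.
- manip.sign_off(): hands the job in, once; it reports no verdict.
Trained networks look in a picture, given as the dict that the camera call returned (one of the last four; its "shot" number tells which), for a name from the list of things; names that differ only in an ending like _2 or _b are one class to them, and where a whole thing is asked for, a point or a joint stands for the part that bears it (a point fixed in the world has none). Each returns a list of dicts, best first, with "conf" (0 to 1); they miss things now and then, are a little off and sometimes report something else, mostly with a low value. They report only what shows in the picture. A call takes as long as a camera call. They do not tell look-alikes from the thing itself.
- manip.find_in(target, picture): "rect" ([left, top, width, height] in pixels, round what is visible of it).
- manip.silhouettes(target, picture): "pixels" (480x640 bool, what is visible of it) and "rect" ([left, top, width, height] in pixels, round what is visible of it).
The state is a dict: "clock": time; "joints": joint angles; "qd": joint speeds; "effort": joint torques, N m; "eef_pos": TCP position; "eef_rot": TCP orientation; "wrist_force": force on the tool from outside, world axes, zero at the start; "moment": the same for the moment, N m; "finger_gap": finger opening in mm.
Only numpy, scipy, OpenCV 4.12 (cv2) and the standard library are available. Lean on these libraries where they do the work, as an engineer would, in place of code of your own. Each camera call takes 0.05 s, during which the arm holds its last target. There are 200 camera calls.

## Working session

There is one attempt and no reset: what is moved stays moved. The work goes in short steps, Python scripts to look and compute and a tool call to move; the robot and the scene stay as the last step left them, time stands still between calls to the robot, and variables do not carry over. Pictures are saved under pics/ and viewed, about 8 in all and at most 12, crops included, and the job is handed in when it is done.

Besides the shell and the picture viewer there is one more tool, called after "Emit:" as name(argument=value, ...) on one line, values as JSON. send_rows: Moves the arm, as the interface text tells. Its arguments: {"type":"object","properties":{"series":{"type":"array"},"newtons":{"type":"number"}},"required":["series"]}

```bash
mkdir -p pics
cat > h.py <<'E'
import numpy as np, cv2
from cell import manip
def f(c): return 240/np.tan(np.radians(c["vfov"])/2)
def ray_plane(c,uv,z):
    P=np.array(c["pose"]);F=f(c)
    d=P[:3,:3]@np.array([(uv[0]-c["cx"])/F,(uv[1]-c["cy"])/F,1.]);o=P[:3,3]
    return o+d*(z-o[2])/d[2]
def proj(c,p):
    P=np.array(c["pose"]);q=P[:3,:3].T@(np.asarray(p,float)-P[:3,3]);F=f(c)
    return c["cx"]+F*q[0]/q[2],c["cy"]+F*q[1]/q[2]
def save(c,n): cv2.imwrite(f"pics/{n}.png",c["img"][:,:,::-1])
E
python3 - <<'E'
from h import *
s=manip.read_state();print(s)
c=manip.camera("top");save(c,"top0");print(c["vfov"],c["cx"],c["cy"],np.round(c["pose"],3))
for n,z in [("washer_a",80),("bolt",70),("bush",70),("horseshoe",5),("disc",4),("tray",88)]:
    for d in manip.silhouettes(n,c)[:5]:
        m=d["pixels"];v,u=np.nonzero(m);print(n,round(d["conf"],2),d["rect"],m.sum(),c["img"][m].mean(0).round(),ray_plane(c,(u.mean(),v.mean()),z).round(1))
c=manip.camera("side");save(c,"side0")
E
```

```text
{'clock': 0.0, 'joints': array([ 1.04243391e+00,  3.00472629e-01,  1.52158588e+00, -8.75215688e-06,
        1.32072941e+00, -6.66049949e-02]), 'qd': array([ 1.87547229e-04,  5.35810029e-06,  1.98037090e-04,  1.95908393e-03,
       -1.86720680e-03, -9.98246245e-04]), 'effort': array([-3.08123317e-04, -5.31819284e+01, -3.52724111e+01,  7.07415864e-02,
        2.44884094e-02, -6.26700739e-05]), 'eef_pos': array([244.91101029, 492.16717348, 212.88346825]), 'eef_rot': array([-3.14039948e+00, -7.10930524e-05,  2.67983736e+00]), 'wrist_force': array([-0.0987308 , -0.66348525,  0.36813304]), 'moment': array([-0.01611899,  0.00922137, -0.05303511]), 'finger_gap': 93.6560460851155}
52.621853227433775 314.89038370070665 241.25107384388977 [[-3.10000e-02 -9.96000e-01  8.00000e-02  5.12538e+02]
 [-1.00000e+00  3.00000e-02 -3.00000e-03  2.00470e+01]
 [ 1.00000e-03 -8.00000e-02 -9.97000e-01  7.88757e+02]
 [ 0.00000e+00  0.00000e+00  0.00000e+00  1.00000e+00]]
washer_a 0.88 [275.3, 253.8, 33.0, 29.6] 467 [55. 57. 60.] [530.3  52.3  80. ]
washer_a 0.62 [315.0, 244.1, 27.9, 24.1] 373 [51. 52. 55.] [5.471e+02 5.000e-01 8.000e+01]
washer_a 0.61 [252.3, 281.9, 29.5, 24.3] 507 [59. 60. 63.] [496.7  92.   80. ]
bolt 0.96 [308.5, 192.6, 26.9, 22.3] 410 [63. 41. 32.] [630.3   3.8  70. ]
bush 0.37 [278.2, 253.1, 29.8, 30.7] 451 [55. 57. 60.] [530.7  53.3  70. ]
horseshoe 0.78 [385.6, 205.3, 77.4, 77.8] 2386 [61. 34. 22.] [ 569.  -167.9    5. ]
disc 0.48 [188.5, 135.7, 209.8, 235.3] 25945 [116. 122. 123.] [557.2  65.9   4. ]
tray 0.96 [187.5, 132.4, 209.3, 238.9] 26257 [116. 122. 122.] [552.2  60.7  88. ]
```

Run:
```python
import cv2
a=cv2.imread("pics/top0.png")[100:400,160:500]
b=cv2.imread("pics/side0.png")
cv2.imwrite("pics/v1.png",cv2.resize(a,None,fx=2.0,fy=2.0,interpolation=cv2.INTER_CUBIC))
```

```text
(no output)
```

View pics/v1.png

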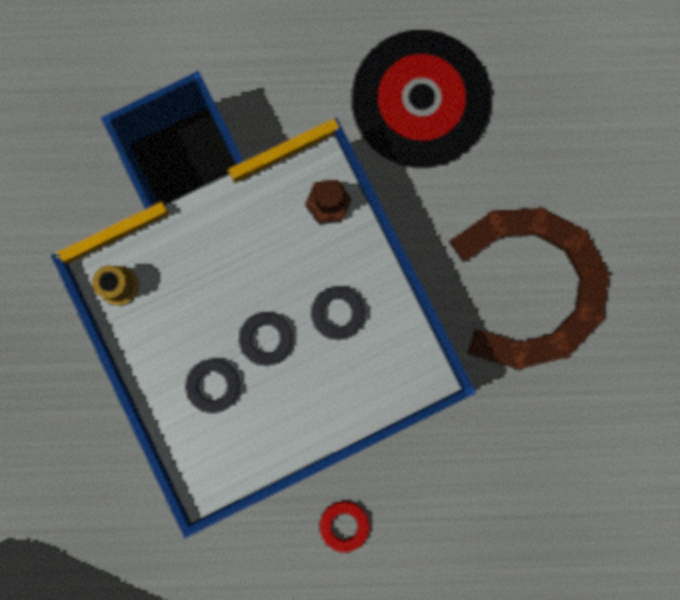

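View pics/side0.png

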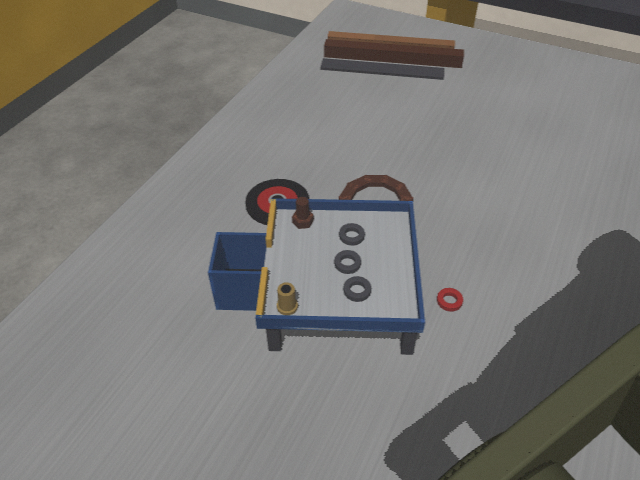

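```bash
cat >> h.py <<'E'
def cam(): 
    c=manip.camera("top"); return c
def w2t(p,T):
    x,y,a=T;d=np.asarray(p)[:2]-[x,y];c,s=np.cos(a),np.sin(a);return np.array([c*d[0]+s*d[1],-s*d[0]+c*d[1]])
def t2w(p,T):
    x,y,a=T;c,s=np.cos(a),np.sin(a);return np.array([x+c*p[0]-s*p[1],y+s*p[0]+c*p[1]])
def washers(c,T):
    r=[]
    for d in manip.silhouettes("washer_a",c):
        m=d["pixels"];k=c["img"][m].mean(0)
        if k[0]>k[2]+40: continue
        m=m.astype(np.uint8);(u,v),rad=cv2.minEnclosingCircle(cv2.findNonZero(m))
        vv,uu=np.nonzero(m)
        r.append((round(d["conf"],2),*w2t(ray_plane(c,(u,v),77),T).round(1),*w2t(ray_plane(c,(uu.mean(),vv.mean()),77),T).round(1)))
    return r
E
python3 - <<'E'
from h import *
from scipy.optimize import least_squares
c=cam()
px=np.array([(165,207),(232,173),(58,257),(338,124),(186,535),(473,392),(103,119),(198,72)])/2+[160,100]
def model(q):
    x,y,a,t,b=q
    L=[(-27,94,88),(27,94,88),(-110-t,96,88),(110+t,96,88),(-110-t,-119-b,88),(110+t,-119-b,88),(-40,176,88),(40,176,88)]
    return np.array([proj(c,(*t2w(p,(x,y,a)),p[2])) for p in L])
r=least_squares(lambda q:(model(q)-px).ravel(),[552,60,-1.1,5,5],loss="soft_l1")
print(r.x.round(3));print((model(r.x)-px).round(1).tolist())
T=r.x[:3];np.save("T.npy",T)
print(washers(c,T))
for n in("bolt","bush"):
    for d in manip.silhouettes(n,c)[:3]:
        x,y,w,h=d["rect"];print(n,d["conf"],w2t(ray_plane(c,(x+w/2,y+h/2),85),T).round())
s=manip.read_state();yaw=s["eef_rot"][2]
print("tcp tray",w2t(s["eef_pos"],T),"tool x in tray frame deg",np.degrees(yaw-T[2])%360)
E
```

```text
[551.735  57.88   -1.146   3.633   4.266]
[[0.3, 0.8], [0.2, 1.7], [-0.7, 0.6], [-0.2, -0.6], [0.4, -0.3], [-0.2, 0.3], [-0.6, -1.0], [1.0, -1.0]]
[(0.98, np.float64(-3.7), np.float64(-22.2), np.float64(-3.7), np.float64(-21.4)), (0.89, np.float64(-53.9), np.float64(-35.8), np.float64(-54.0), np.float64(-36.1)), (0.63, np.float64(52.2), np.float64(-28.4), np.float64(52.1), np.float64(-28.4))]
bolt 0.82 [79. 49.]
bush 0.77 [-85.  58.]
tcp tray [-522.28794397 -100.32804461] tool x in tray frame deg 219.20024016637973
```

Emit:
send_rows(series=[[[0.22,-426,-298,0,-50.8],[0.22,-426,-298,0,-50.8],[0.22,-426,-298,0,-50.8],[0.22,-426,-298,0,-50.8],[0.22,-426,-298,0,-50.8],[0.22,-426,-298,0,-50.8],[0.22,-426,-298,0,-50.8],[0.22,-426,-298,0,-50.8],[0.22,-426,-298,0,-50.8],[0.22,-426,-298,0,-50.8]]])

```text
clock: 1.6
eef_pos: [469.4, 80.1, 213.8]
eef_rot: [-3.141, 0.001, -2.717]
wrist_force: [-0.0, 0.5, 0.3]
finger_gap: 21.4
```

```bash
cat > st.py <<'E'
from h import *
T=np.load("T.npy");s=manip.read_state()
print(s["clock"],"tcp",w2t(s["eef_pos"],T).round(1),s["eef_pos"].round(1),"yaw",round(np.degrees(s["eef_rot"][2]-T[2])%360,1),"F",s["wrist_force"].round(1),s["finger_gap"])
E
python3 st.py
```

```text
1.6 tcp [-54.2 -65.9] [469.4  80.1 213.8] yaw 270.0 F [-0.   0.5  0.3] 21.385952410889267
```

Emit:
send_rows(series=[[[0.22,-3,-50,0,0],[0.22,-3,-50,0,0],[0.22,-3,-50,40,0],[0.22,-3,-50,80,0],[0.22,-3,-50,110,0],[0.22,-3,-50,125,0],[0.22,-3,-50,131,0],[0.22,-3,-50,131,0],[0.22,-3,-50,131,0]]])

```text
clock: 2.5
eef_pos: [492.5, 38.0, 83.4]
eef_rot: [-3.141, 0.001, -2.717]
wrist_force: [0.4, -1.1, 0.5]
finger_gap: 20.6
```

```bash
python3 st.py
python3 - <<'E'
from h import *
c=cam();T=np.load("T.npy");print(washers(c,T))
w=manip.camera("wrist");save(w,"w1")
cv2.imwrite("pics/v2.png",np.hstack([cv2.resize(c["img"][100:400,180:430],None,fx=1.6,fy=1.6),w["img"][:,120:520]])[:,:,::-1])
E
```

```text
2.5 tcp [ -6.3 -62.1] [492.5  38.   83.4] yaw 270.0 F [ 0.4 -1.1  0.5] 20.60196230885934
[(0.64, np.float64(1.0), np.float64(-9.6), np.float64(1.3), np.float64(-8.8)), (0.42, np.float64(52.0), np.float64(-19.0), np.float64(51.2), np.float64(-16.3))]
```

View pics/v2.png

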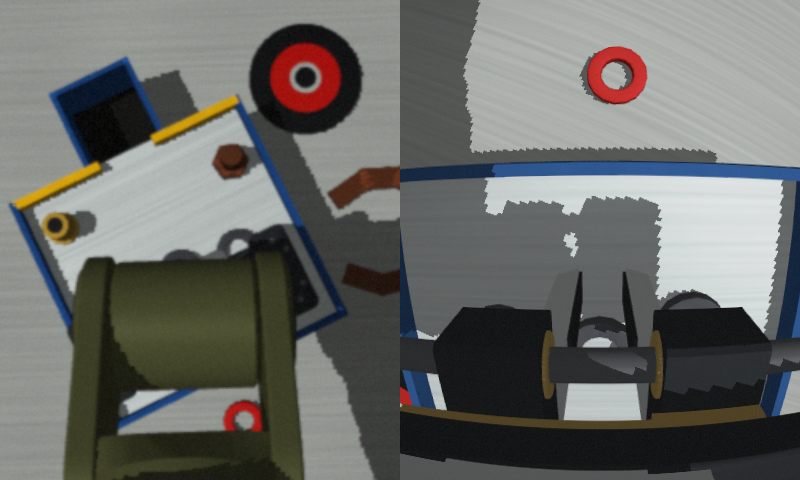

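Emit:
send_rows(series=[[[0.22,-10,0,0,0],[0.22,-18,0,0,0],[0.22,-28,-1,0,0],[0.22,-40,-2,0,0],[0.22,-52,-3,0,0],[0.22,-64,-4,0,0],[0.22,-76,-5,0,0],[0.22,-88,-6,0,0],[0.22,-98,-6,0,0],[0.22,-104,-6,0,0]]])

```text
clock: 3.65
eef_pos: [590.1, 75.6, 82.2]
eef_rot: [3.142, -0.0, -2.717]
wrist_force: [-0.4, -0.6, 1.5]
finger_gap: 20.6
```

```bash
python3 st.py
python3 - <<'E'
from h import *
c=cam()
w=manip.camera("wrist")
cv2.imwrite("pics/v3.png",np.hstack([cv2.resize(c["img"][100:400,180:430],None,fx=1.6,fy=1.6),w["img"][:,120:520]])[:,:,::-1])
E
```

```text
3.65 tcp [-0.3 42.3] [590.1  75.6  82.2] yaw 270.0 F [-0.4 -0.6  1.5] 20.610891884047337
```

View pics/v3.png

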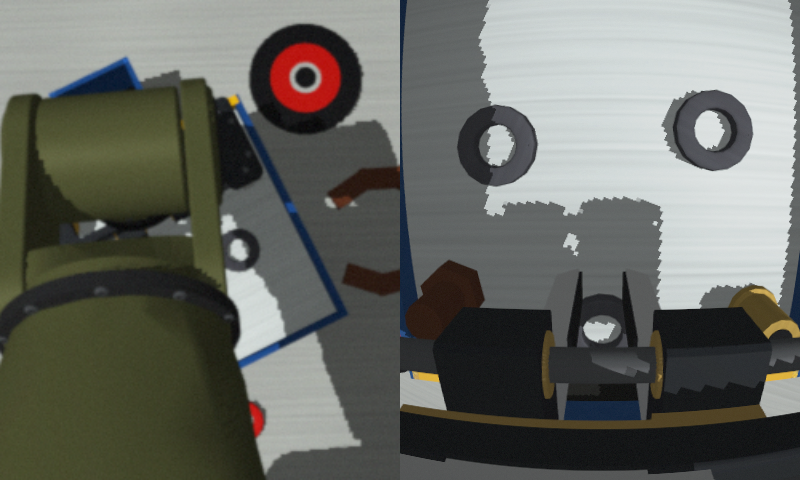

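Emit:
send_rows(series=[[[0.22,-10,0,0,0],[0.22,-20,0,0,0],[0.22,-30,0,0,0],[0.22,-40,0,0,0],[0.22,-48,0,0,0],[0.22,-50,0,0,0],[0.22,-50,0,0,0]]])

```text
clock: 4.45
eef_pos: [634.8, 95.8, 82.3]
eef_rot: [3.141, -0.0, -2.717]
wrist_force: [-1.3, -0.4, 0.7]
finger_gap: 20.7
```

```bash
python3 st.py
```

```text
4.45 tcp [-0.3 91.3] [634.8  95.8  82.3] yaw 270.0 F [-1.3 -0.4  0.7] 20.709725474433977
```

Emit:
send_rows(series=[[[0.22,20,0,0,0],[0.22,25,0,-30,0],[0.22,45,0,-50,0],[0.52,90,20,-50,0],[0.52,127,53,-50,0],[0.52,127,53,-50,0],[0.52,127,53,-50,0],[0.52,127,53,-50,0],[0.52,127,53,-50,0]]])

```text
clock: 5.35
eef_pos: [498.1, 91.5, 132.4]
eef_rot: [-3.141, 0.0, -2.717]
wrist_force: [0.5, -0.6, -0.9]
finger_gap: 49.3
```

```bash
python3 st.py
python3 - <<'E'
from h import *
c=cam();print(washers(c,np.load("T.npy")))
w=manip.camera("wrist")
cv2.imwrite("pics/v4.png",np.hstack([cv2.resize(c["img"][100:400,180:430],None,fx=1.6,fy=1.6),w["img"][:,120:520]])[:,:,::-1])
E
```

```text
5.35 tcp [-52.7 -35. ] [498.1  91.5 132.4] yaw 270.0 F [ 0.5 -0.6 -0.9] 49.2565772319056
[(0.51, np.float64(51.1), np.float64(-28.6), np.float64(57.1), np.float64(-28.6))]
```

View pics/v4.png

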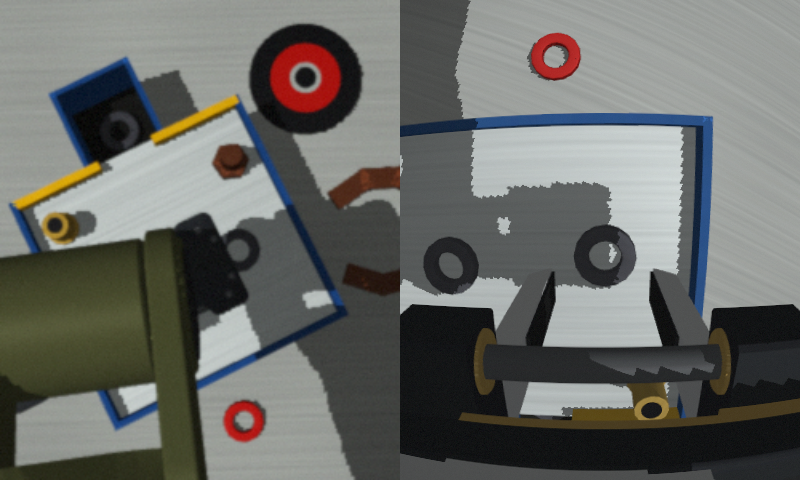

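```bash
cat >> h.py <<'E'
from scipy.spatial.transform import Rotation as Ro
def wrist(T,z=77):
    s=manip.read_state();w=manip.camera("wrist");F=f(w)
    R=Ro.from_euler("xyz",s["eef_rot"]).as_matrix();M=np.array(w["T_tool_cam"]);r=[]
    for d in manip.silhouettes("washer_a",w):
        m=d["pixels"]
        if w["img"][m][:,0].mean()>w["img"][m][:,2].mean()+40: continue
        (u,v),q=cv2.minEnclosingCircle(cv2.findNonZero(m.astype(np.uint8)))
        a,b=u-w["cx"],v-w["cy"];rr=np.hypot(a,b);th=rr/F
        dc=np.array([a/rr*np.sin(th),b/rr*np.sin(th),np.cos(th)])
        D=R@M[:3,:3]@dc;o=s["eef_pos"]+R@M[:3,3]
        r.append((round(d["conf"],2),(round(u),round(v)),w2t(o+D*(z-o[2])/D[2],T).round(1).tolist()))
    return r,w
E
python3 -c "
from h import *
print(wrist(np.load('T.npy'))[0])"
```

```text
[(0.72, (325, 255), [-53.6, -38.4]), (0.57, (170, 266), [51.6, -30.5])]
```

Emit:
send_rows(series=[[[0.52,2,1,25,0],[0.52,2,1,42,0],[0.52,2,1,49,0],[0.52,2,1,49,0],[0.52,2,-7,49,0],[0.52,2,-17,49,0],[0.52,2,-27,49,0],[0.52,2,-37,49,0],[0.52,2,-42,49,0],[0.52,2,-42,49,0]]])

```text
clock: 6.6
eef_pos: [513.1, 51.8, 83.5]
eef_rot: [-3.141, 0.0, -2.718]
wrist_force: [1.1, 0.2, 0.3]
finger_gap: 48.8
```

```bash
python3 st.py; python3 -c "
from h import *
print(wrist(np.load('T.npy'))[0])"
```

```text
6.6 tcp [-10.4 -37.7] [513.1  51.8  83.5] yaw 269.9 F [1.1 0.2 0.3] 48.77524149082189
[(0.78, (207, 294), [52.0, -33.0])]
```

Emit:
send_rows(series=[[[0.52,0,2,0,0],[0.52,0,2,-25,0],[0.52,10,2,-50,0],[0.22,42,4,-50,0],[0.22,42,4,-50,0],[0.22,42,4,-50,0],[0.22,42,4,-50,0],[0.22,42,4,-50,0]]])

```text
clock: 7.5
eef_pos: [473.2, 39.2, 133.2]
eef_rot: [3.141, -0.0, -2.716]
wrist_force: [0.9, -0.7, -0.3]
finger_gap: 20.9
```

```bash
python3 st.py; python3 -c "
from h import *
T=np.load('T.npy')
r,w=wrist(T);print(r);c=cam();print(washers(c,T))
cv2.imwrite('pics/v5.png',np.hstack([cv2.resize(c['img'][100:400,180:430],None,fx=1.6,fy=1.6),w['img'][:,120:520]])[:,:,::-1])
"
```

```text
7.5 tcp [-15.4 -79.2] [473.2  39.2 133.2] yaw 270.0 F [ 0.9 -0.7 -0.3] 20.861800173391366
[(0.79, (321, 319), [-13.9, -37.0]), (0.65, (228, 306), [50.2, -45.3])]
[(0.91, np.float64(1.9), np.float64(120.0), np.float64(1.7), np.float64(120.4)), (0.73, np.float64(-13.7), np.float64(-33.3), np.float64(-11.7), np.float64(-26.5)), (0.6, np.float64(51.6), np.float64(-27.7), np.float64(51.3), np.float64(-26.7))]
```

View pics/v5.png

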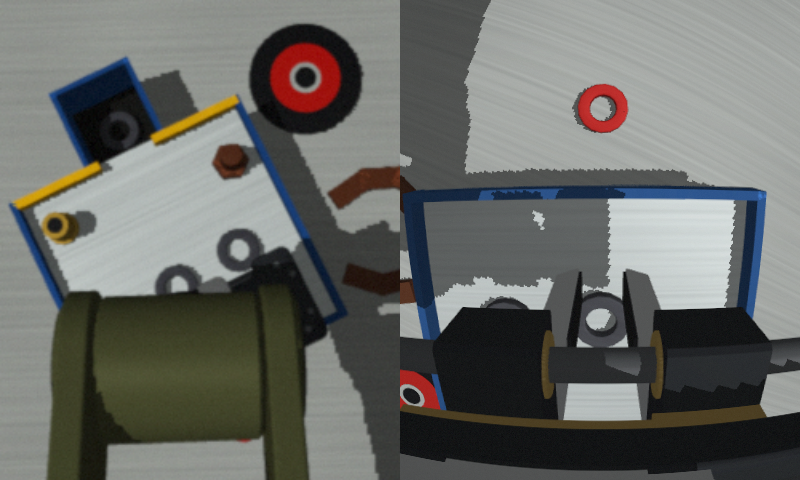

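Emit:
send_rows(series=[[[0.22,0,-1,25,0],[0.22,0,-1,43,0],[0.22,0,-1,50,0],[0.22,-6,-1,50,0],[0.22,-14,-1,50,0],[0.22,-22,-1,50,0],[0.22,-32,-3,50,0],[0.22,-44,-5,50,0],[0.22,-56,-7,50,0],[0.22,-68,-9,50,0]]])

```text
clock: 8.7
eef_pos: [539.7, 59.1, 83.8]
eef_rot: [-3.141, 0.0, -2.717]
wrist_force: [-0.6, -0.6, 0.5]
finger_gap: 20.5
```

Emit:
send_rows(series=[[[0.22,-12,-2,0,0],[0.22,-24,-4,0,0],[0.22,-36,-6,0,0],[0.22,-48,-6,0,0],[0.22,-54,-6,0,0],[0.22,-54,-6,0,0]]])

```text
clock: 9.3
eef_pos: [590.9, 75.9, 83.4]
eef_rot: [-3.142, 0.0, -2.716]
wrist_force: [0.3, 0.4, 0.3]
finger_gap: 20.9
```

```bash
python3 st.py; python3 -c "
from h import *
T=np.load('T.npy')
r,w=wrist(T);print(r)
"
```

```text
9.3 tcp [-0.3 43.1] [590.9  75.9  83.4] yaw 270.0 F [0.3 0.4 0.3] 20.851866297087227
[(0.87, (322, 326), [0.7, 65.1]), (0.7, (217, 145), [51.6, -29.9])]
```

Washer 2 is in the cup at (0, 66). I'll push it through, then retreat towards washer 3.

Emit:
send_rows(series=[[[0.22,-10,0,0,0],[0.22,-20,0,0,0],[0.22,-30,0,0,0],[0.22,-40,0,0,0],[0.22,-48,0,0,0],[0.22,-50,0,0,0],[0.22,-50,0,0,0]]])

```text
clock: 10.1
eef_pos: [635.7, 96.2, 83.4]
eef_rot: [3.142, -0.0, -2.717]
wrist_force: [-0.4, -0.5, 0.7]
finger_gap: 21.0
```

Emit:
send_rows(series=[[[0.22,20,0,0,0],[0.22,25,0,-30,0],[0.22,45,0,-50,0],[0.52,90,-20,-50,0],[0.52,123,-52,-50,0],[0.52,123,-52,-50,0],[0.52,123,-52,-50,0],[0.52,123,-52,-50,0],[0.52,123,-52,-50,0]]])

```text
clock: 11.0
eef_pos: [545.4, -1.1, 133.3]
eef_rot: [3.141, -0.0, -2.716]
wrist_force: [-0.3, 0.6, 0.5]
finger_gap: 48.9
```

```bash
python3 st.py; python3 -c "
from h import *
T=np.load('T.npy')
r,w=wrist(T);print(r);c=cam();print(washers(c,T))
cv2.imwrite('pics/v6.png',np.hstack([cv2.resize(c['img'][100:400,180:430],None,fx=1.6,fy=1.6),w['img'][:,120:520]])[:,:,::-1])
"
```

```text
11.0 tcp [ 51.1 -30.1] [545.4  -1.1 133.3] yaw 270.1 F [-0.3  0.6  0.5] 48.944358619318095
[(0.8, (322, 259), [52.0, -30.6]), (0.67, (374, 410), [11.7, 94.2])]
[(0.66, np.float64(1.4), np.float64(120.2), np.float64(1.2), np.float64(122.0)), (0.51, np.float64(-1.2), np.float64(103.0), np.float64(-0.5), np.float64(102.7))]
```

View pics/v6.png

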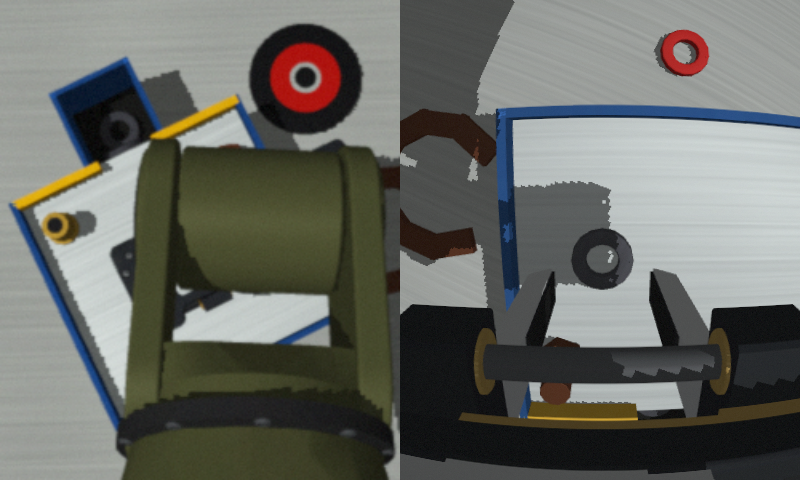

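```bash
python3 -c "
from h import *
c=cam();a=c['img'][130:215,195:295]
a=np.clip(255*(a/255.)**0.5,0,255).astype(np.uint8)
cv2.imwrite('pics/v7.png',cv2.resize(a,None,fx=6,fy=6,interpolation=cv2.INTER_CUBIC)[:,:,::-1])
"
```

```text
(no output)
```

View pics/v7.png

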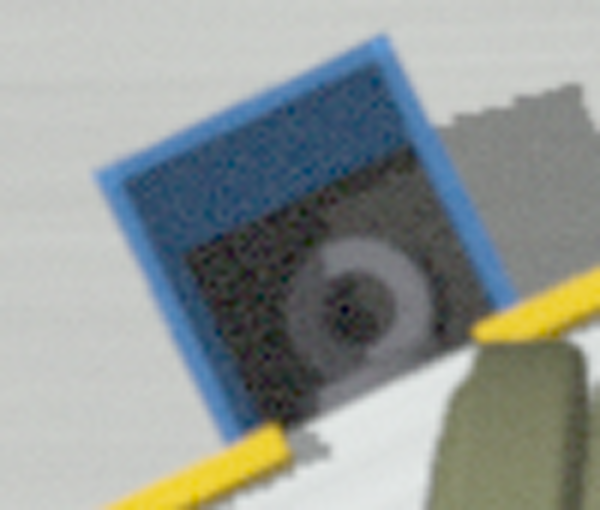

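Emit:
send_rows(series=[[[0.52,0,-1,25,0],[0.52,0,-1,43,0],[0.52,0,-1,50,0],[0.52,0,-1,50,0],[0.52,0,7,50,0],[0.52,0,18,50,0],[0.52,0,29,50,0],[0.52,0,40,50,0],[0.52,0,50,50,0],[0.52,0,55,50,0]]])

```text
clock: 12.25
eef_pos: [522.1, 49.3, 83.7]
eef_rot: [-3.142, 0.0, -2.716]
wrist_force: [0.0, -1.5, 0.9]
finger_gap: 49.2
```

Emit:
send_rows(series=[[[0.52,0,0,0,0],[0.52,0,-2,0,0],[0.52,0,-2,-25,0],[0.52,10,-2,-50,0],[0.22,45,-4,-50,0],[0.22,45,-4,-50,0],[0.22,45,-4,-50,0],[0.22,45,-4,-50,0],[0.22,45,-4,-50,0]]])

```text
clock: 13.15
eef_pos: [483.6, 26.1, 133.2]
eef_rot: [3.141, -0.0, -2.717]
wrist_force: [0.9, 0.7, -0.4]
finger_gap: 20.9
```

```bash
python3 st.py; python3 -c "
from h import *
T=np.load('T.npy')
r,w=wrist(T);print(r);c=cam();print(washers(c,T))
cv2.imwrite('pics/v8.png',np.hstack([cv2.resize(c['img'][100:400,180:430],None,fx=1.6,fy=1.6),w['img'][:,120:520]])[:,:,::-1])
"
```

```text
13.15 tcp [  0.8 -75.2] [483.6  26.1 133.2] yaw 270.0 F [ 0.9  0.7 -0.4] 20.90772069328063
[(0.76, (323, 327), [1.2, -26.7])]
[(0.75, np.float64(2.4), np.float64(-20.1), np.float64(4.8), np.float64(-15.6)), (0.65, np.float64(-2.6), np.float64(102.0), np.float64(-2.0), np.float64(102.9)), (0.57, np.float64(2.8), np.float64(119.6), np.float64(3.1), np.float64(121.8))]
```

View pics/v8.png

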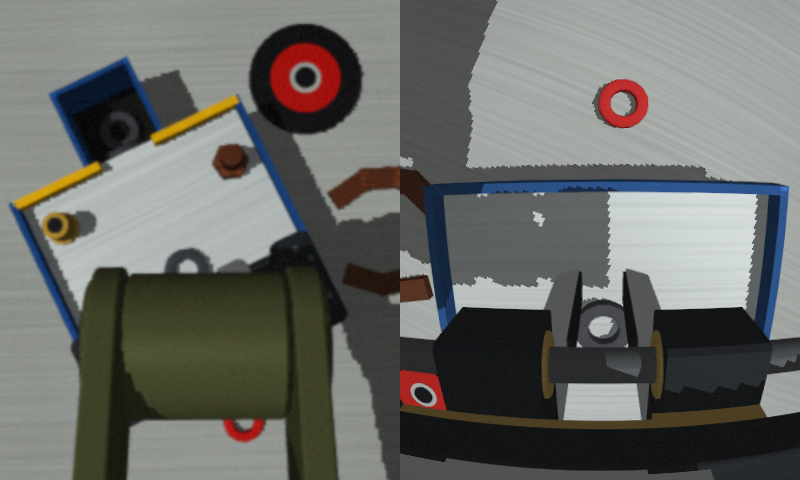

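Emit:
send_rows(series=[[[0.22,0,0,25,0],[0.22,0,0,43,0],[0.22,0,0,50,0],[0.22,-8,0,50,0],[0.22,-17,0,50,0],[0.22,-25,0,50,0],[0.22,-35,1,50,0],[0.22,-47,1,50,0],[0.22,-59,1,50,0],[0.22,-71,1,50,0]]])

```text
clock: 14.35
eef_pos: [548.4, 56.8, 83.9]
eef_rot: [-3.141, 0.0, -2.717]
wrist_force: [-0.2, -0.9, 0.3]
finger_gap: 20.8
```

Emit:
send_rows(series=[[[0.22,-12,0,0,0],[0.22,-24,0,0,0],[0.22,-36,0,0,0],[0.22,-44,0,0,0],[0.22,-47,0,0,0],[0.22,-47,0,0,0]]])

```text
clock: 14.95
eef_pos: [590.4, 75.8, 83.4]
eef_rot: [3.142, 0.0, -2.717]
wrist_force: [0.2, -0.2, 0.2]
finger_gap: 20.7
```

```bash
python3 st.py; python3 -c "
from h import *
T=np.load('T.npy')
r,w=wrist(T);print(r)
"
```

```text
14.95 tcp [-0.4 42.6] [590.4  75.8  83.4] yaw 270.0 F [ 0.2 -0.2  0.2] 20.712518973659037
[(0.69, (322, 385), [0.4, 104.0]), (0.57, (322, 325), [0.4, 64.0])]
```

Emit:
send_rows(series=[[[0.22,-10,0,0,0],[0.22,-20,0,0,0],[0.22,-30,0,0,0],[0.22,-40,0,0,0],[0.22,-48,0,0,0],[0.22,-50,0,0,0],[0.22,-50,0,0,0]]])

```text
clock: 15.75
eef_pos: [635.7, 96.1, 83.4]
eef_rot: [3.142, -0.0, -2.717]
wrist_force: [-0.2, 0.6, -0.0]
finger_gap: 20.4
```

Emit:
send_rows(series=[[[0.22,20,0,0,0],[0.22,25,0,-30,0],[0.22,45,0,-60,0],[0.22,90,0,-100,0],[0.22,140,0,-110,0],[0.22,170,0,-110,0],[0.22,170,0,-110,0],[0.22,170,0,-110,0],[0.22,170,0,-110,0]]])

```text
clock: 16.65
eef_pos: [481.4, 26.3, 193.4]
eef_rot: [-3.142, 0.0, -2.717]
wrist_force: [-0.3, 0.8, 0.0]
finger_gap: 20.7
```

```bash
python3 st.py; python3 -c "
from h import *
T=np.load('T.npy')
c=cam();print(washers(c,T));s=manip.camera('side')
for n in('bolt','bush'):
    for d in manip.silhouettes(n,c)[:1]:
        x,y,w,h=d['rect'];print(n,d['conf'],w2t(ray_plane(c,(x+w/2,y+h/2),85),T).round())
a=cv2.resize(c['img'][120:220,190:310],None,fx=4,fy=4);a=np.clip(255*(a/255.)**0.5,0,255).astype(np.uint8)
b=cv2.resize(s['img'][160:360,200:360],None,fx=2,fy=2)
cv2.imwrite('pics/v9.png',np.hstack([a,b])[:,:,::-1])
"
```

```text
16.65 tcp [ -0.2 -77.1] [481.4  26.3 193.4] yaw 270.0 F [-0.3  0.8  0. ] 20.708515641130383
[(0.75, np.float64(2.1), np.float64(119.3), np.float64(6.2), np.float64(117.4)), (0.67, np.float64(8.2), np.float64(49.4), np.float64(7.8), np.float64(54.3)), (0.6, np.float64(-10.4), np.float64(134.5), np.float64(-10.8), np.float64(135.2)), (0.51, np.float64(-1.2), np.float64(103.0), np.float64(-0.9), np.float64(103.0))]
bolt 0.79 [80. 48.]
bush 0.55 [-84.  61.]
```

View pics/v9.png

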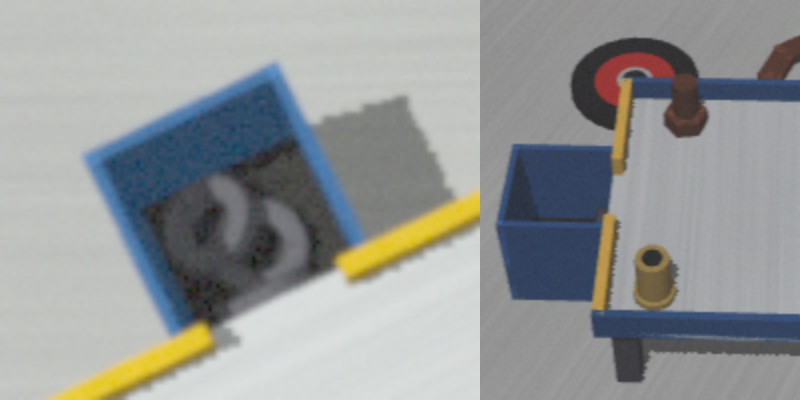

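```bash
python3 -c "
from h import *
print(manip.sign_off())"
```

```text
the job is handed in; nothing more can be done
None
```

I pushed the three washers through the gate one at a time with a narrow two-finger cup. The outer two I first slid sideways towards the centre line with one finger. The arm then backed off above the deck, and I handed the job in at about 17 s of the 67 s allowed.

**Washers:** The last pictures show two washers plainly in the slot. Of the second washer only a sliver shows, just behind the deck edge. I judged it dropped because nothing covers the edge, but I did not measure its height.

**Other things on the tray and table:**
- The bolt and bush are upright and within about 3 mm of where they were first measured.
- The disc and horseshoe look unmoved in the pictures. I did not re-measure them.

**Fingers:** They are clear of everything, with wrist force under 1 N.

**One check disagreed:** the network also reported a "washer" at tray (8, 49) mm with confidence 0.67. The side picture shows that part of the deck empty, so I took it as false, probably part of the gripper.

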